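# Push the vise home and press the drilling stand's start button

### The job

Push the ball vise along the dark pad of the drilling stand, without lifting it or tipping it over, until its round foot rests against both steel stop pins. Only then press the large start button on the control box fully down and let it come back up, leaving the vise against the pins. Do not press the small button, and leave the mirror, brush, jar and tray where they are.

Things in the scene. Friction and masses are not known exactly. Their poses are not given: they have to be found in the camera images.
- vise: Loose aluminium ball vise, 0.5 to 0.95 kg, on the dark pad. Round foot 110 mm in diameter, its side upright from 0 to 30 mm above the pad, then a cone narrowing to 48 mm diameter at 56 mm; two-jaw head above, within 50 mm of the axis; 92 mm high. Origin: centre of the foot's underside, z up. Its yaw is random and does not matter. Sliding it takes about 3 to 12 N.
- home (a point): Point on the pad's surface (22 mm above the bench) where the centre of the vise's foot is when the foot touches both pins: vertical, fixed, 16 mm diameter, 30 mm high above the pad, axes 44.5 mm to +x and 44.5 mm to +y and to -y of this point. x points along the stand, away from the robot; y left, z up. The vise starts 75 to 125 mm to -x and up to 40 mm aside.
- stand: Fixed drilling stand, yawed up to 0.25 rad: oval white base 370 (x) x 250 mm, 22 mm thick with its dark pad. Origin: centre of its underside, axes as point home, which is 35 mm to +x. Column 28 mm diameter, 342 mm tall, on a black cone foot of 56 mm diameter, 120 mm to +x and 75 mm to -y; its boom and drill head, 130 to 395 mm above the bench, are swung away from the robot, clear of the pad.
- start_button_top (a point): Centre of the top of the large round dark grey start button (42 mm diameter) on the fixed grey control box (110 x 150 mm, 50 mm high), left or right of the stand. At rest 72 mm above the bench, 10 mm proud of its black collar (58 mm diameter); moves down with the button. Axes are the box's: box centre 30 mm to -y, small button 75 mm to -y of this point.
- start_button (a joint): Travel of the start button straight down, m: 0 up, 0.010 fully down on its hard stop. Spring: starts to move at about 1.5 N, fully down at about 5 N, comes back up by itself.
- small_button (a joint): Travel of the small button (20 mm diameter, same dark grey, top 68 mm above the bench) on the same box, m: 0 up, 0.006 fully down. Not to be pressed.
- mirror: Bystander, loose: round tilted mirror of 130 mm diameter on a white foot of 100 mm diameter, 185 mm high, on the side of the stand opposite the control box. Origin: centre of the foot's underside.
- brush: Bystander, loose: bench brush, 180 mm long, lying near the robot on its right. Origin on the bench, below its middle.
- jar: Bystander, loose: glass jar with a steel lid, 60 mm diameter, 75 mm high, far right. Origin: centre of its underside.
- tray: Bystander, loose: open steel tray 100 x 150 x 30 mm, far left. Origin: centre of its underside.
Mind the look-alikes: they are no part of the job. What is shaped like the part that bears start_button_top but blue or orange is not meant.

How it is judged (in metres and radians):
On the way, in this order (a step that is already met when the one before it is completed fails the run):
1. the vise rests against both stop pins (horizontal distance between vise and home below 0.006 m and angle between vise's own z axis and vertical below 0.05 rad and linear speed of vise below 0.02 m/s), for 0.2 s.
2. the start button is pressed fully down (value of joint start_button above 0.0085 m), for 0.05 s.
At the end, for the whole second after the job is handed in: The vise stands upright (within 0.05 rad) and still with its centre within 6 mm of the place where it touches both pins, and both buttons are up (within 1.5 mm), the start button having been pressed down at least 8.5 of its 10 mm after the vise was home (all of step 1 and value of joint each of start_button, small_button below 0.0015 m).
It fails at once if the start button is pressed (over 5 mm) while the vise is more than 10 mm from its place at the pins (value of joint start_button above 0.005 m and horizontal distance between vise and home above 0.01 m).
It fails at once if the small button is pressed (over 3 mm) (value of joint small_button above 0.003 m).
It fails at once if the vise is lifted more than 12 mm off the pad (z of vise in the frame of home above 0.012 m).
It fails at once if the vise is tipped by more than 0.35 rad (angle between vise's own z axis and vertical above 0.35 rad).
It fails at once if the mirror, brush, jar or tray is moved by more than 25 mm (distance of any of mirror, brush, jar, tray from where it was at the start of the episode above 0.025 m).
It also fails if it takes over 45 s, if anything falls off the work surface, if the arm or the gripper's body presses on something with over 40 N, if the wrist force passes 120 N, or if a joint passes its speed limit or range.

### The arm

A 6-joint arm with a two-finger parallel gripper is mounted at the origin on the work surface. World frame = base frame: x ahead of the robot, y to its left, z up, the work surface at z = 0. Lengths are in m, angles in degrees, forces in N, time in s.
With the tool pointing down it reaches from about 0.25 to 0.8 m from the base axis. Payload 8.5 kg.
Tool frame: the origin (TCP) lies on the centre line of the jaws, within the pads' length; the fingertips stand manip.tips_ahead ahead of it and the grasp point (between the pads) lies 6 mm ahead of it (manip.tips_ahead is the distance from the TCP to the fingertips, in m); z points along the fingers, y is the line along which they close (so a half turn about z gives the same grasp; the last joint's range is limited). The gripper opens to 85 mm and grips with 20 to 120 N. Pads are 22 mm wide; open, the fingers measure 114 mm over their backs; the gripper's body (76 mm by 85 mm) begins 54 mm behind the grasp point. The pads swing forward as they close: fully open they stand 13 mm farther back than shut.
Start: joints at [-64.4, 13.648, -0.773, 75.585, 0, 90], TCP at [0.227, -0.473, 0.256] pointing down, gripper open.
Joint ranges: [-152.45, 152.45], [-59.26, 108.67], [-65.41, 83.53], [-104.44, 129.93], [-82.83, 76.93], [-180, 180]. Speed limits (degrees/s): [127.2, 127.2, 159.86, 180, 180, 180].

### API

Orientations are given as [roll, pitch, yaw] about the fixed x, y, z axes, in that order (R = Rz(yaw) Ry(pitch) Rx(roll)).
In Python, from rig import manip gives the robot as it stands.
- The arm moves only by the tool play_rows, never from a script. Its argument "targets" is a list of rows, each a list of 3 entries, a list of its own where there are three numbers: the closure, from 0 (fully open) to 1 (shut), then the shift along the tool's x, y, z in units of 25 mm (1.0 is 25 mm), then the turn, a rotation vector about the tool's x, y, z in units of 6 degrees (1.0 is 6 degrees). A call has 1 to 8 rows; each row is the pose to reach, as a shift and turn from the pose commanded when the call began, along the tool's axes at that moment; what a row does not reach only later rows make up. A row lasts 1/12 s, in which the tool goes at most 41.7 mm and 7.16 degrees, less where a joint would pass 70% of its speed; a pose out of reach is approached as far as the arm can. A call with a gripper value outside its range is refused whole. The fingers move at their own pace and stop on an object; the grip force is fixed at half the most. Time passes only in rows, so rows that repeat a pose let the fingers close. It gives the time, the measured TCP pose, the force, the opening and the grip force at its end, in the units of the state.
- manip.get_obs(): the state, without advancing time (a new reading comes with each control period).
- manip.grab_frame(name): name is "scene" or "top" or "wrist"; returns (picture, depth): 420x560x3 uint8, red, green, blue; 420x560 float32, m along the optical axis (not along the pixel's ray), 0 where there is no reading.
- manip.camera_info(name): a dict with "mtx" (3x3 intrinsics, pixels), "world_from_camera" (4x4, takes a point from camera to world coordinates). Camera axes: x right, y up, looking along -z (the intrinsics and any distortion apply to the point x, -y, -z); pixel columns grow to the right and rows downward; lengths in m; the calibration is good to about 2 mm. A picture is of the moment at which its call begins: read the wrist's pose just before it. camera_info takes no time and is no camera call; for the wrist camera it gives the pose at the moment of the call.
- manip.hand_in(): hands the job in; it is judged then, once.
The state is a dict: "time_s": time; "q": joint angles; "qd": joint speeds; "joint_torque": joint torques, N m; "eef_pos": TCP position; "ee_rot": TCP orientation; "force": force on the tool from outside, world axes, zero at the start; "torque": the same for the moment, N m; "grip_width": finger opening in m; "grasp_force": force on a finger pad.
Only numpy, scipy, OpenCV 4.12 (cv2) and the standard library are available. Lean on these libraries where they do the work, as an engineer would, in place of code of your own. Each camera call takes 0.05 s, during which the arm holds its last target. There are 200 camera calls.

## Working session

There is one attempt and no reset: what is moved stays moved. The work goes in short steps, Python scripts to look and compute and a tool call to move; the robot and the scene stay as the last step left them, time stands still between calls to the robot, and variables do not carry over. Pictures are saved under pics/ and viewed, at most 10 in all, crops included, and the job is handed in when it is done.

Besides the shell and the picture viewer there is one more tool, called after "Emit:" by a JSON object that holds its "method" and its "body", one argument or row to a line. play_rows: Moves the arm, as the interface text tells. Its arguments: {"type":"object","properties":{"targets":{"type":"array","items":{"type":"array"}}},"required":["targets"]}

```bash
mkdir -p pics; ls
python3 - <<'E'
from rig import manip
import cv2,numpy as np
print(manip.tips_ahead, manip.get_obs())
for n in("top","scene"):
    p,d=manip.grab_frame(n); c=manip.camera_info(n); np.savez(n+".npz",p=p,d=d,K=c["mtx"],T=c["world_from_camera"])
    print(n,c); cv2.imwrite(f"pics/{n}0.png",p[:,:,::-1])
E
```

```text
pics
0.025 {'time_s': 0.0, 'q': array([-6.44006581e+01,  1.36817090e+01, -8.14560748e-01,  7.55850360e+01,
        1.34404203e-03,  9.00016774e+01]), 'qd': array([ 0.04835479, -0.09371567,  0.06811137, -0.05047294, -0.0260589 ,
        0.04906118]), 'joint_torque': array([-2.82314886e-04, -5.38783729e+01,  3.46439266e+01,  1.86994951e-02,
       -1.28611041e-04, -2.12582455e-05]), 'eef_pos': array([ 0.22668825, -0.47313352,  0.2556869 ]), 'ee_rot': array([-1.79918694e+02, -1.34166038e-03,  2.55976626e+01]), 'force': array([ 0.89512681,  0.17703026, -0.4875651 ]), 'torque': array([ 0.01297739, -0.01843993,  0.01671769]), 'grasp_force': 0.0, 'grip_width': 0.0855037289275365}
top {'mtx': array([[476.03996194,   0.        , 275.70981192],
       [  0.        , 476.03996194, 209.1829956 ],
       [  0.        ,   0.        ,   1.        ]]), 'world_from_camera': array([[ 2.15347156e-03,  9.93921167e-01, -1.10073047e-01,
         3.84040607e-01],
       [-9.99996858e-01,  1.99916904e-03, -1.51216276e-03,
        -6.71638571e-02],
       [-1.28291595e-03,  1.10075958e-01,  9.93922350e-01,
         1.28582236e+00],
       [ 0.00000000e+00,  0.00000000e+00,  0.00000000e+00,
         1.00000000e+00]])}
scene {'mtx': array([[394.33746842,   0.        , 282.68372409],
       [  0.        , 394.33746842, 205.7788991 ],
       [  0.        ,   0.        ,   1.        ]]), 'world_from_camera': array([[ 0.27095989, -0.6877074 ,  0.67352748,  1.19257863],
       [ 0.96252673,  0.18550771, -0.19781096, -0.23973053],
       [ 0.01109151,  0.70188705,  0.71220191,  0.765239  ],
       [ 0.        ,  0.        ,  0.        ,  1.        ]])}
```

View pics/top0.png

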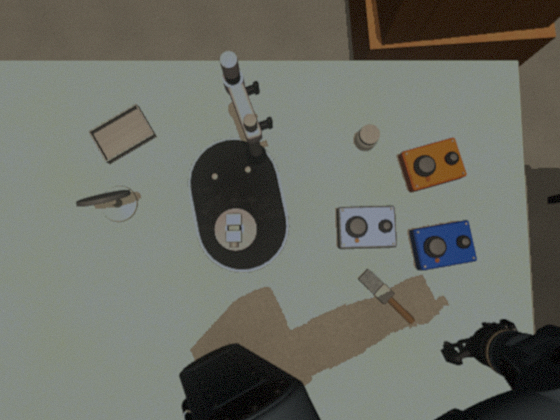

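View pics/scene0.png

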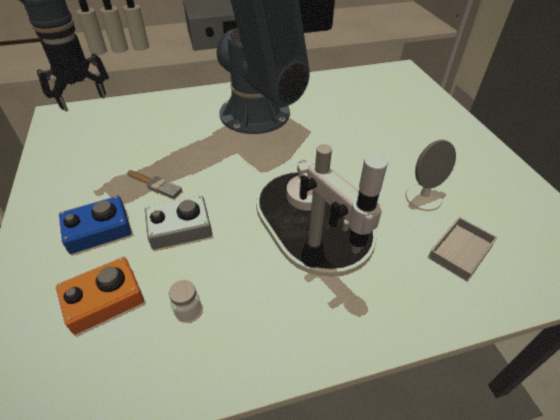

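The top view shows three boxes whose large button could be mistaken for the target: grey (357,226), blue (436,247) and orange (425,166). The description says grey, so I choose (357,226); its small button is at (386,226). The vise is at (235,230), the pins at about (214,177) and (247,169), and the column at (255,148).

```bash
cat > h.py <<'E'
import numpy as np,cv2
def ray(u,v,z,K,T):
    d=T[:3,:3]@np.array([(u-K[0,2])/K[0,0],-(v-K[1,2])/K[1,1],-1]); o=T[:3,3]
    return o+d*(z-o[2])/d[2]
E
python3 - <<'E'
from h import *
f=np.load("top.npz");p,K,T=f["p"],f["K"],f["T"]
g=cv2.cvtColor(p,cv2.COLOR_RGB2GRAY)
m=((g>85)*255).astype(np.uint8)
def comps(x0,y0,x1,y1,m,z,amin):
    n,l,s,c=cv2.connectedComponentsWithStats(m[y0:y1,x0:x1])
    for i in range(1,n):
        if s[i,4]<amin: continue
        ct=cv2.findContours((l==i).astype(np.uint8),cv2.RETR_EXTERNAL,cv2.CHAIN_APPROX_NONE)[0][0]
        (a,b),r=cv2.minEnclosingCircle(ct)
        print(s[i],c[i]+[x0,y0],"circ",a+x0,b+y0,r,"w",ray(a+x0,b+y0,z,K,T)[:2],ray(*(c[i]+[x0,y0]),z,K,T)[:2])
print("pins");comps(203,160,255,190,m,.052,4)
print("vise");comps(206,195,268,262,m,.052,100)
print("btn");comps(338,208,397,247,cv2.bitwise_not(m),.068,30)
a=cv2.resize(p[130:280,180:405],None,fx=3.5,fy=3.5,interpolation=cv2.INTER_CUBIC)
cv2.imwrite("pics/crop.png",a[:,:,::-1])
E
```

```text
pins
[42  7  6  5 25] [247.4  169.04] circ 247.5 169.0 2.6926822662353516 w [0.62696076 0.00920489] [0.62685332 0.00946723]
[ 9 14  6  5 24] [214.29166667 176.        ] circ 214.39999961853027 176.0 2.60010027885437 w [0.60810952 0.09605019] [0.60810897 0.09633498]
vise
[   9   13   42   43 1357] [235.08106116 229.05011054] circ 235.10755729675293 229.0639533996582 21.093978881835938 w [0.46854378 0.04000373] [0.46857962 0.04007293]
btn
[ 0  0  3 39 76] [338.56578947 229.90789474] circ 339.0 227.0 19.026397705078125 w [ 0.47329519 -0.22761089] [ 0.4658307  -0.22640591]
[  8   8  22  22 229] [355.55895197 226.69432314] circ 356.06896591186523 226.482759475708 11.035929679870605 w [ 0.47471362 -0.27136777] [ 0.47416756 -0.27005203]
[ 41  11  14  14 128] [385.0546875 225.7265625] circ 385.08139419555664 225.63953399658203 6.948200702667236 w [ 0.47703268 -0.34575481] [ 0.47680894 -0.34568121]
```

View pics/crop.png

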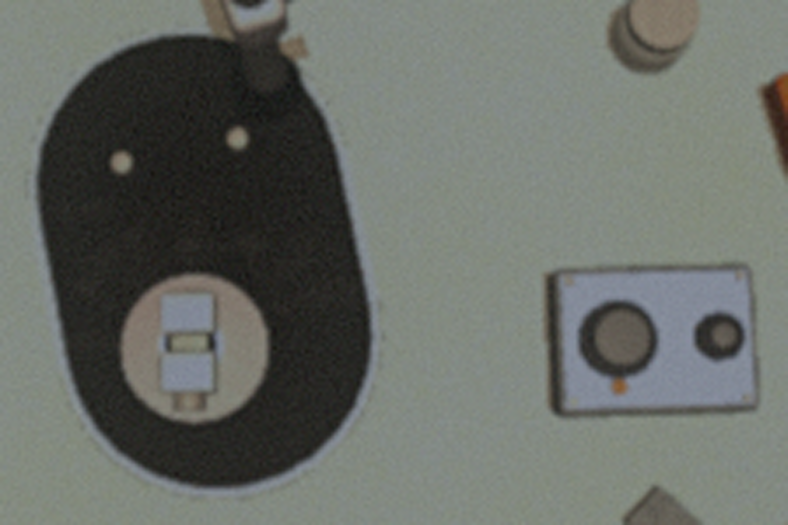

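The crop confirms the grey box, with the large button at crop (625,338) and the small one at (722,335). The vise foot is a circle around (195,348) and the pins are at (121,162) and (236,138).

My estimates:
- Home is about (0.574, 0.043) and the vise about (0.4685, 0.040).
- The stand's yaw is about 12° and the push heading about 2°.
- The start button is about (0.474, -0.271).

Plan: open the jaw to about 60 mm, tilt it 24° and use it as a two-finger cradle behind the foot.

Emit:
{"method": "play_rows", "body": {
  "targets": [
    [0.3,[6.6,-8.1,0],[0,0,2]],
    [0.3,[6.6,-8.1,0],[0,0,2]],
    [0.3,[6.6,-8.1,0],[0,0,2]],
    [0.3,[6.6,-8.1,0],[0,0,2]],
    [0.3,[6.6,-8.1,0],[0,0,2]],
    [0.3,[6.6,-8.1,0],[0,0,2]],
    [0.3,[6.6,-8.1,0],[0,0,2]],
    [0.3,[6.6,-8.1,0],[0,0,2]]
  ]
}}

```text
time_s: 0.77
eef_pos: [0.2882, -0.2168, 0.2564]
ee_rot: [-180.0, -0.0, 13.8]
force: [0.2, -1.6, -0.2]
grip_width: 0.0598
grasp_force: 0.0
```

Emit:
{"method": "play_rows", "body": {
  "targets": [
    [0.3,[4.6,-9.3,0],[0,0,2]],
    [0.3,[4.6,-9.3,0],[0,0,2]],
    [0.3,[4.6,-9.3,0],[0,0,2]],
    [0.3,[4.6,-9.3,0],[0,0,2]],
    [0.3,[4.6,-9.3,0],[0,0,2]],
    [0.3,[4.6,-9.3,0],[0,0,2]],
    [0.3,[4.6,-9.3,0],[0,0,2]],
    [0.3,[4.6,-9.3,0],[0,0,2]]
  ]
}}

```text
time_s: 1.43
eef_pos: [0.3472, 0.0202, 0.2562]
ee_rot: [-179.2, -0.0, 2.8]
force: [0.2, -0.4, -0.7]
grip_width: 0.0599
grasp_force: 0.0
```

Emit:
{"method": "play_rows", "body": {
  "targets": [
    [0.3,[0,0,2],[0,1,0]],
    [0.3,[0,0,4],[0,2,0]],
    [0.3,[0,0,4],[0,3,0]],
    [0.3,[0,0,4],[0,4,0]],
    [0.3,[0,0,4],[0,4,0]],
    [0.3,[0,0,4],[0,4,0]]
  ]
}}

```text
time_s: 1.93
eef_pos: [0.3434, 0.0158, 0.1552]
ee_rot: [-179.2, -23.8, 2.0]
force: [1.3, -0.1, 1.2]
grip_width: 0.0597
grasp_force: 0.0
```

Run:
```python
from rig import manip
import cv2
o=manip.get_obs(); print(manip.tips_ahead,o["eef_pos"],o["ee_rot"],o["q"])
p,d=manip.grab_frame("wrist"); cv2.imwrite("pics/w1.png",p[:,:,::-1])
```

```text
0.025 [0.34339663 0.01584675 0.15521644] [-179.19512354  -23.82137432    2.03821376] [  1.95472442 -17.03526414 -51.30597174  31.90901356   0.83859596
 179.92361502]
```

View pics/w1.png

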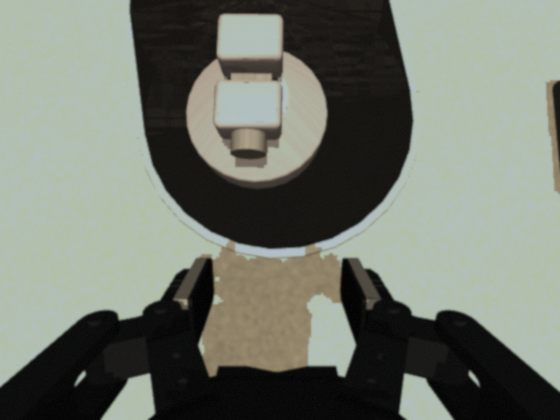

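The wrist view shows the vise foot centred near (257,115) with its knob toward the robot, and the fingers at (195,300) and (360,300). Joint 6 is at its limit, so I'll use a yaw of about 8° instead.

Emit:
{"method": "play_rows", "body": {
  "targets": [
    [0.3,[0,0,0],[0.4,0,-0.9]],
    [0.3,[0.1,-0.2,1.3],[0.4,0,-0.9]],
    [0.3,[0.17,-0.4,2.7],[0.4,0,-0.9]],
    [0.3,[0.17,-0.4,2.7],[0.4,0,-0.9]],
    [0.3,[0.17,-0.4,2.7],[0.4,0,-0.9]]
  ]
}}

```text
time_s: 2.4
eef_pos: [0.3787, 0.0291, 0.0961]
ee_rot: [-179.2, -23.8, 8.1]
force: [-1.1, 0.4, -0.1]
grip_width: 0.0597
grasp_force: 0.0
```

Emit:
{"method": "play_rows", "body": {
  "targets": [
    [0.3,[-0.45,0,0.7],[0,0,0]],
    [0.3,[-0.87,0,1.45],[0,0,0]],
    [0.3,[-0.87,0,1.45],[0,0,0]],
    [0.3,[-0.87,0,1.45],[0,0,0]]
  ]
}}

```text
time_s: 2.73
eef_pos: [0.3724, 0.029, 0.0554]
ee_rot: [-179.2, -24.0, 8.1]
force: [0.2, -0.2, -0.5]
grip_width: 0.0597
grasp_force: 0.0
```

Run:
```python
from rig import manip
import cv2
o=manip.get_obs(); print(o["eef_pos"],o["ee_rot"],o["q"],o["force"])
p,d=manip.grab_frame("scene"); cv2.imwrite("pics/s1.png",cv2.resize(p[100:270,190:410],None,fx=3.4,fy=3.4)[:,:,::-1])
```

```text
[0.37240683 0.02897977 0.05539542] [-179.17086893  -24.00568035    8.09930334] [  1.94057785  -2.10851918 -61.26287561   7.04444479   3.3266389
 174.36624874] [ 0.18068699 -0.2011516  -0.46183523]
```

View pics/s1.png

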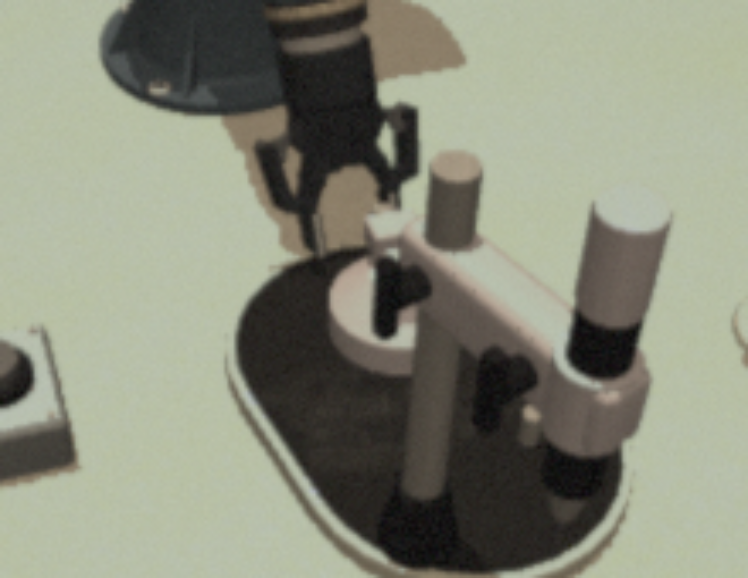

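Emit:
{"method": "play_rows", "body": {
  "targets": [
    [0.3,[0.3,0.05,0.13],[0,0,0]],
    [0.3,[0.6,0.1,0.27],[0,0,0]],
    [0.3,[0.87,0.1,0.39],[0,0,0]],
    [0.3,[1.14,0.12,0.51],[0,0,0]],
    [0.3,[1.41,0.15,0.63],[0,0,0]],
    [0.3,[1.68,0.18,0.75],[0,0,0]],
    [0.3,[1.95,0.22,0.87],[0,0,0]],
    [0.3,[2.2,0.25,0.98],[0,0,0]]
  ]
}}

```text
time_s: 3.45
eef_pos: [0.4315, 0.0321, 0.0539]
ee_rot: [-179.1, -23.9, 8.1]
force: [-7.0, -0.2, 4.8]
grip_width: 0.0599
grasp_force: 4.1
```

```bash
cat > look.py <<'E'
from rig import manip
from h import *
import sys
o=manip.get_obs(); print(o["time_s"],o["eef_pos"],o["ee_rot"],o["force"],o["grip_width"])
p,d=manip.grab_frame("top"); cv2.imwrite(f"pics/{sys.argv[1]}.png",cv2.resize(p[130:290,160:360],None,fx=3.5,fy=3.5,interpolation=cv2.INTER_CUBIC)[:,:,::-1])
E
python3 look.py t1
```

```text
3.45 [0.43154313 0.0320857  0.05388561] [-179.13971015  -23.92114753    8.14011843] [-6.98007382 -0.22845528  4.79652622] 0.05991672381512939
```

View pics/t1.png

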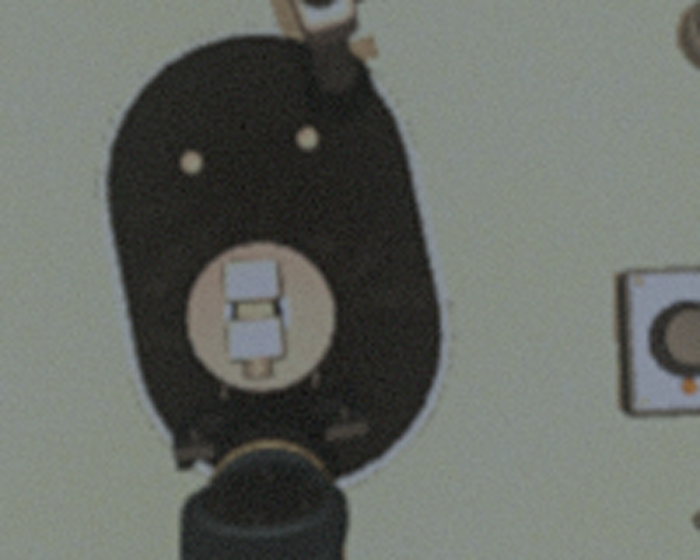

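The vise is cradled squarely: its foot is centred at crop (261,317) and it has slid forward about 21 mm. The pins are at (191,162) and (307,138). I'll continue pushing.

Emit:
{"method": "play_rows", "body": {
  "targets": [
    [0.3,[0.35,0.05,0.16],[0,0,0]],
    [0.3,[0.7,0.1,0.31],[0,0,0]],
    [0.3,[1.05,0.14,0.47],[0,0,0]],
    [0.3,[1.4,0.18,0.62],[0,0,0]],
    [0.3,[1.75,0.22,0.78],[0,0,0]],
    [0.3,[2.1,0.26,0.93],[0,0,0]],
    [0.3,[2.4,0.3,1.07],[0,0,0]],
    [0.3,[2.6,0.33,1.16],[0,0,0]]
  ]
}}

```text
time_s: 4.17
eef_pos: [0.505, 0.0343, 0.0545]
ee_rot: [-179.2, -24.1, 8.1]
force: [-3.6, 0.6, -1.8]
grip_width: 0.0604
grasp_force: 1.9
```

```bash
python3 look.py t2
```

```text
4.1667 [0.50499306 0.0343392  0.05447369] [-179.17018278  -24.08685241    8.13380141] [-3.63905914  0.62614085 -1.76654344] 0.0603899590686304
```

View pics/t2.png

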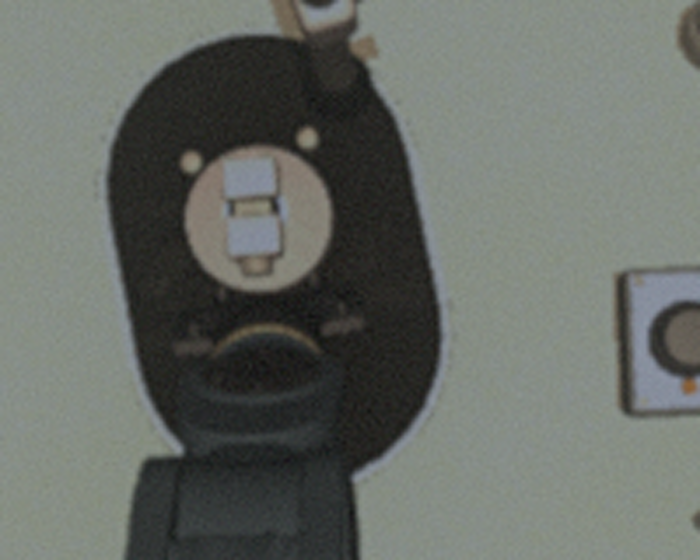

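The vise is now at crop (259,219), about 8 mm short of home at (261,208). I'll push the rest slowly.

Emit:
{"method": "play_rows", "body": {
  "targets": [
    [0.3,[0.1,0.04,0.04],[0,0,0]],
    [0.3,[0.18,0.08,0.08],[0,0,0]],
    [0.3,[0.25,0.11,0.11],[0,0,0]],
    [0.3,[0.29,0.11,0.13],[0,0,0]],
    [0.3,[0.29,0.11,0.13],[0,0,0]]
  ]
}}

```text
time_s: 4.63
eef_pos: [0.5118, 0.0328, 0.0546]
ee_rot: [-179.2, -24.1, 8.1]
force: [-4.5, 0.9, 0.8]
grip_width: 0.0595
grasp_force: 2.3
```

Emit:
{"method": "play_rows", "body": {
  "targets": [
    [0.3,[0.04,0,0.018],[0,0,0]],
    [0.3,[0.08,0,0.036],[0,0,0]],
    [0.3,[0.08,0,0.036],[0,0,0]],
    [0.3,[0.08,0,0.036],[0,0,0]]
  ]
}}

```text
time_s: 4.97
eef_pos: [0.5139, 0.033, 0.0545]
ee_rot: [-179.2, -24.1, 8.1]
force: [-3.5, 0.2, 2.3]
grip_width: 0.0598
grasp_force: 2.7
```

Not yet stopped by the pins, so I'll make small further steps.

Emit:
{"method": "play_rows", "body": {
  "targets": [
    [0.3,[0.04,0,0.018],[0,0,0]],
    [0.3,[0.08,0,0.036],[0,0,0]],
    [0.3,[0.08,0,0.036],[0,0,0]]
  ]
}}

```text
time_s: 5.22
eef_pos: [0.5147, 0.0331, 0.0539]
ee_rot: [-179.2, -23.9, 8.1]
force: [-12.6, -1.3, 8.3]
grip_width: 0.0597
grasp_force: 7.2
```

```bash
cat > gap.py <<'E'
from rig import manip
from h import *
p,d=manip.grab_frame("top"); c=manip.camera_info("top");K,T=c["mtx"],c["world_from_camera"]
o=manip.get_obs(); print(o["time_s"],o["eef_pos"],o["force"])
g=cv2.cvtColor(p,cv2.COLOR_RGB2GRAY)[160:230,200:275]
e=cv2.medianBlur(cv2.resize(g,None,fx=4,fy=4,interpolation=cv2.INTER_CUBIC),5)
H=cv2.HoughCircles(e,cv2.HOUGH_GRADIENT_ALT,1,20,param1=100,param2=.6,minRadius=76,maxRadius=92)
for u,v,r in H[0]:
    w=ray(200+(u+.5)/4-.5,160+(v+.5)/4-.5,.052,K,T); print(r/4,w[:2],"gaps mm",[1000*np.hypot(*(w[:2]-q))-63 for q in ([.6269,.0093],[.6081,.0963])], "to home", w[:2]-[.574,.0434])
E
python3 gap.py
```

```text
5.2667 [0.51461977 0.03312483 0.05392861] [-12.25774626  -1.02709336   8.63771602]
20.865505 [0.57400089 0.04445124] gaps mm [np.float64(0.5131886076386323), np.float64(-0.9432260610544105)] to home [8.9264357e-07 1.0512385e-03]
```

The force has risen to 12 N and both gaps are within about 1 mm of zero, so the vise is seated. I'll hold briefly, back off, then rise.

Emit:
{"method": "play_rows", "body": {
  "targets": [
    [0.3,[0.02,0.02,0.01],[0,0,0]],
    [0.3,[0.02,0.02,0.01],[0,0,0]],
    [0.3,[0.02,0.02,0.01],[0,0,0]],
    [0.3,[0.02,0.02,0.01],[0,0,0]],
    [0.3,[-0.1,0,-0.05],[0,0,0]],
    [0.3,[-0.4,0,-0.18],[0,0,0]],
    [0.3,[-1.1,0,-0.5],[0,0,0]],
    [0.3,[-1.8,0,-0.8],[0,0,0]]
  ]
}}

```text
time_s: 5.93
eef_pos: [0.4681, 0.026, 0.0549]
ee_rot: [-179.2, -24.2, 8.1]
force: [0.3, -0.2, -1.2]
grip_width: 0.0598
grasp_force: 0.0
```

```bash
python3 gap.py
```

```text
5.9833 [0.46290583 0.02562091 0.05337285] [-6.14870895 -0.16286647 -0.97435591]
20.891659 [0.57466443 0.04380387] gaps mm [np.float64(-0.3975072083984159), np.float64(-0.7602888981360181)] to home [0.00066443 0.00040387]
```

Emit:
{"method": "play_rows", "body": {
  "targets": [
    [0.6,[0.5,0,-1.2],[0,0,0]],
    [0.8,[1,0,-2.4],[0,0,0]],
    [1,[1.5,0,-3.6],[0,-1,0]],
    [1,[1.95,0,-4.4],[0,-2,0]],
    [1,[1.95,0,-4.4],[0,-3,0]],
    [1,[1.95,0,-4.4],[0,-4,0]],
    [1,[1.95,0,-4.4],[0,-4,0]]
  ]
}}

```text
time_s: 6.57
eef_pos: [0.4709, 0.0247, 0.1755]
ee_rot: [-179.3, 0.1, 8.5]
force: [1.3, -0.6, -1.1]
grip_width: 0.0002
grasp_force: 0.0
```

Emit:
{"method": "play_rows", "body": {
  "targets": [
    [1,[-1.57,11.7,0],[0,0,0]],
    [1,[-1.57,11.7,0],[0,0,0]],
    [1,[-1.57,11.7,0],[0,0,0]],
    [1,[-1.57,11.7,0],[0,0,0]],
    [1,[-1.57,11.7,0],[0,0,0]],
    [1,[-1.57,11.7,0],[0,0,0]],
    [1,[-1.57,11.7,0],[0,0,0]],
    [1,[-1.57,11.7,0],[0,0,0]]
  ]
}}

```text
time_s: 7.23
eef_pos: [0.4716, -0.2767, 0.1701]
ee_rot: [-179.5, -0.2, 8.2]
force: [0.1, 0.1, 0.8]
grip_width: 0.0
grasp_force: 0.0
```

Emit:
{"method": "play_rows", "body": {
  "targets": [
    [1,[0,0,0],[0,0,0]],
    [1,[0,0,0],[0,0,0]]
  ]
}}

```text
time_s: 7.4
eef_pos: [0.4711, -0.2705, 0.1702]
ee_rot: [-179.3, -0.1, 8.4]
force: [0.7, 1.4, -1.1]
grip_width: -0.0002
grasp_force: 0.0
```

Run:
```python
from rig import manip
from h import *
o=manip.get_obs(); c=manip.camera_info("wrist"); p,d=manip.grab_frame("wrist")
print(o["eef_pos"],o["ee_rot"]); K,T=c["mtx"],c["world_from_camera"]
print([ (K@(np.diag([1,-1,-1])@(np.linalg.inv(T)@[x,y,.072,1])[:3])) for x,y in [(.4745,-.271)]])
cv2.imwrite("pics/w2.png",p[:,:,::-1]); np.savez("w2.npz",p=p,K=K,T=T)
```

```text
[ 0.47109227 -0.27054836  0.17023157] [-1.79250197e+02 -1.19258697e-01  8.38923280e+00]
[array([63.62324891, 49.4746865 ,  0.22691751])]
```

View pics/w2.png

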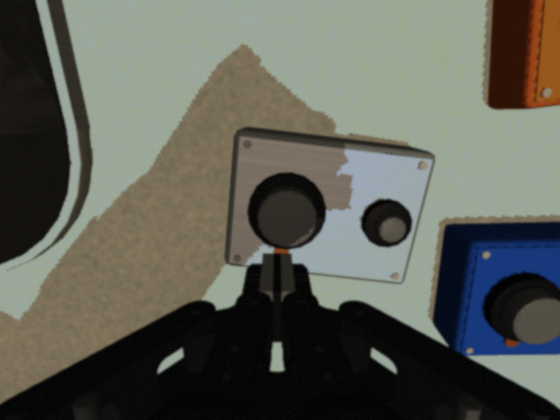

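The wrist view shows the grey box, with the large button top at about (286,214), the small one at (391,228), and the jaw to the left of centre. I'll correct by about 5 mm in x and 4 mm in -y, then descend.

Emit:
{"method": "play_rows", "body": {
  "targets": [
    [1,[0.2,0.19,0.8],[0,0,0]],
    [1,[0.2,0.19,1.6],[0,0,0]],
    [1,[0.2,0.19,2.4],[0,0,0]],
    [1,[0.2,0.19,2.7],[0,0,0]],
    [1,[0.2,0.19,2.7],[0,0,0]]
  ]
}}

```text
time_s: 7.87
eef_pos: [0.4766, -0.2717, 0.1018]
ee_rot: [-179.1, 0.0, 8.6]
force: [0.6, -0.0, -0.4]
grip_width: -0.0
grasp_force: 0.0
```

Emit:
{"method": "play_rows", "body": {
  "targets": [
    [1,[0,0,0.2],[0,0,0]],
    [1,[0,0,0.35],[0,0,0]],
    [1,[0,0,0.45],[0,0,0]],
    [1,[0,0,0.45],[0,0,0]]
  ]
}}

```text
time_s: 8.2
eef_pos: [0.478, -0.2733, 0.0924]
ee_rot: [-179.3, -0.2, 8.5]
force: [0.6, 2.3, 5.1]
grip_width: -0.0001
grasp_force: 2.2
```

Emit:
{"method": "play_rows", "body": {
  "targets": [
    [1,[0,0,0.1],[0,0,0]],
    [1,[0,0,0.2],[0,0,0]],
    [1,[0,0,0.24],[0,0,0]],
    [1,[0,0,0.24],[0,0,0]]
  ]
}}

```text
time_s: 8.53
eef_pos: [0.4782, -0.2736, 0.0904]
ee_rot: [-179.4, -0.3, 8.5]
force: [-9.9, 9.6, 42.3]
grip_width: 0.0
grasp_force: 21.4
```

The 42 N reading is a hard stop after about 10 mm of travel, so the button is fully down. I'll release it straight up.

Emit:
{"method": "play_rows", "body": {
  "targets": [
    [1,[0,0,-0.5],[0,0,0]],
    [1,[0,0,-1.5],[0,0,0]],
    [1,[0,0,-3],[0,0,0]],
    [1,[0,0,-4],[0,0,0]],
    [1,[0,0,-4],[0,0,0]],
    [1,[0,0,-4],[0,0,0]]
  ]
}}

```text
time_s: 9.03
eef_pos: [0.4782, -0.2756, 0.1877]
ee_rot: [-179.4, -0.2, 8.4]
force: [-0.4, 0.6, -1.0]
grip_width: 0.0001
grasp_force: 0.0
```

```bash
python3 gap.py
python3 - <<'E'
from rig import manip
from h import *
p,d=manip.grab_frame("wrist"); c=manip.camera_info("wrist");K,T=c["mtx"],c["world_from_camera"]
# heights of points near button from depth
v,u=np.mgrid[0:420,0:560]; z=d
P=np.stack([(u-K[0,2])/K[0,0]*z,-(v-K[1,2])/K[1,1]*z,-z,np.ones_like(z)],-1)@T.T
for n,x,y,r in(("start",.4765,-.2735,.014),("small",.478,-.3475,.006)):
    m=(np.hypot(P[...,0]-x,P[...,1]-y)<r)&(d>0)&(P[...,2]<.1); print(n,m.sum(),np.median(P[...,2][m]))
cv2.imwrite("pics/w3.png",p[:,:,::-1])
E
```

```text
9.0833 [ 0.47747934 -0.27508927  0.18632953] [ 0.30296558  0.31828642 -0.53737229]
20.910324 [0.57731293 0.04449041] gaps mm [np.float64(-2.1950393017310006), np.float64(-2.7332835638114403)] to home [0.00331293 0.00109041]
start 1081 0.07480779231635037
small 193 0.07050359903292058
```

View pics/w3.png

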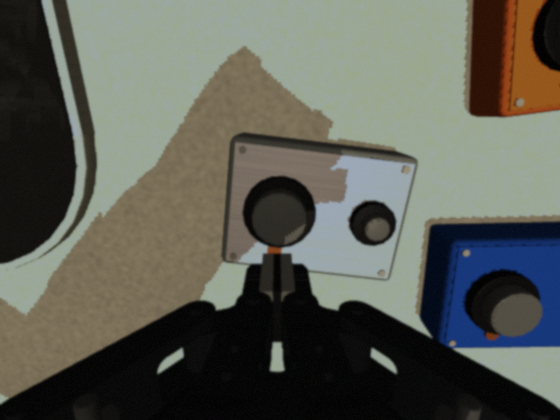

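The wrist view shows both buttons up, the start button at (280,212) and the small one at (375,225), and their depth heights agree. The vise is at the pins within measurement error, so I'll hand in.

```bash
python3 -c "
from rig import manip
print(manip.hand_in())"
```

```text
the job is handed in; nothing more can be done
None
```

I handed the job in: the vise was pushed against both pins, then the start button was pressed to its hard stop (42 N at the wrist) and came back up. The last look put the vise about 3 mm from home, within the 6 mm limit; I did not re-measure the bystanders, and the hand-in returned no verdict.

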